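# Set a mug under the coffee machine's height-adjustable outlet

## Robot

A 6-joint arm with a two-finger parallel gripper is mounted at the origin on a cart in front of the work surface, level with it; the furniture and walls round the work are solid. World frame = base frame: x ahead of the robot, y to its left, z up, the work surface at z = 0. Lengths are in mm, angles in rad, forces in N, time in s.
With the tool pointing down it reaches from about 350 to 925 mm from the base axis. Payload 6.4 kg.
Tool frame: the origin (TCP) lies midway between the tips of the shut fingers; the grasp point (between the pads) lies 19 mm behind it (grip_depth is the distance from the TCP to the grasp point, in mm); z points along the fingers, y is the line along which they close (so a half turn about z gives the same grasp; the last joint's range is limited). The gripper opens to 94 mm and grips with 3 to 60 N. Pads are 16 mm wide; open, the fingers measure 119 mm over their backs; the gripper's body (75 mm by 177 mm) begins 78 mm behind the grasp point.
Start: joints at [-1.333, 0.245, 1.558, -0, 1.339, -0.174], TCP at [260.174, -595.67, 205.455] pointing down, gripper open.
Joint ranges: [-3.13, 3.13], [-1.02, 2.26], [0.13, 2.54], [-0.95, 4.09], [0.21, 2.88], [-2.74, 2.74]. Speed limits (rad/s): [2.57, 2.57, 3.14, 3.14, 3.14, 3.14].

## Interface

Orientations are given as a unit quaternion [w, x, y, z].
In Python, from bench import * gives the robot as it stands.
- The arm moves only by the tool apply_moves, never from a script. Its argument "rows" is a list that holds one entry, the list of rows, each a list of 6 numbers: the shift along the tool's x, y, z in m, then the turn, a rotation vector about the tool's x, y, z in rad. In form: [[[x, y, z, wx, wy, wz], ...]]. A call has exactly 5 rows; each row is the pose to reach, as a shift and turn from the pose commanded when the call began, along the tool's axes at that moment; what a row does not reach only later rows make up. A row lasts 1/10 s, in which the tool goes at most 50 mm and 8.59 degrees, less where a joint would pass 70% of its speed; a pose out of reach is approached as far as the arm can. A call with a gripper value outside its range is refused whole. "grip" is the closure, from -1 (fully open) to 1 (shut), set as the call begins (left out, the last holds). The fingers move at their own pace and stop on an object; the grip force is fixed at half the most. Time passes only in rows, so rows that repeat a pose let the fingers close, or fill a call up. It gives the time, the measured TCP pose, the force, the opening and the grip force at its end, in the units of the state.
- read_state(): the state, without advancing time (a new reading comes with each control period).
- read_camera(name): name is "scene" or "top" or "wrist"; returns a dict with "frame" (400x640x3 uint8, red, green, blue), "z_map" (400x640 float32, mm along the optical axis (not along the pixel's ray), 0 where there is no reading), "camera_matrix" (3x3 intrinsics, pixels), "k1" (the pictures are not rectified: a ray, as slopes to the right and down, at radius r is drawn at 1 + k1 r^2 times it, then the intrinsics apply), "xyz" and "attitude" of the camera in the world. Camera axes: x right, y down, z forward; pixel columns grow to the right and rows downward; lengths in mm; the calibration is good to about 2 mm. A picture is of the moment at which its call begins.
- finish_job(): hands the job in; it is judged then, once.
The state is a dict: "time": time; "joints": joint angles; "qd": joint speeds; "tau": joint torques, N m; "eef_pos": TCP position; "tool_rot": TCP orientation; "ft_force": force on the tool from outside, world axes, zero at the start; "ft_torque": the same for the moment, N m; "grip_width": finger opening in mm; "finger_force": force on a finger pad.
Only numpy, scipy, OpenCV 4.12 (cv2) and the standard library are available. Lean on these libraries where they do the work, as an engineer would, in place of code of your own. Each camera call takes 0.05 s, during which the arm holds its last target. There are 200 camera calls.

## Task

Get the coffee machine ready to fill the upright mug: push its coffee outlet all the way up, stand the mug on the drip grid centred under the two nozzles with its handle to the front, then bring the outlet back down until the nozzles are about one centimetre above the mug's rim. Do not knock the outlet against the mug, do not tip the mug over, and leave the other things on the worktop where they are.

Things in the scene. Friction and masses are not known exactly. Their poses are not given: they have to be found in the camera images.
- coffee_machine: Grey and black coffee machine, 290 deep x 230 wide x 355 mm high (cups on top reach 0.46 m), fixed. Origin: centre of its underside; x points to its back, y to the left as the robot sees it, z up. Above the grid its upright body begins at x = -8 mm; its head overhangs to x = -76 mm, underside 250 mm up, so a gripper pointing straight down cannot reach the outlet: tilt it.
- outlet (a joint): Height of the coffee outlet on its vertical guide, m: 0 = lowest (nozzle tips 80 mm above the worktop), 0.10 = all the way up at its stop (tips 180 mm above the worktop). It stays where it is left; it takes about 9 N to push it up and 3 N to push it down.
- outlet_tip (a point): Point between the lower ends of the outlet's two nozzles (22 mm apart, side by side along machine y, 15 mm across at most); it lies at x = -70 mm, y = 0 of the machine and moves up and down with the outlet; axes as the machine.
- outlet_grip (a point): Where to pinch the outlet: a black block 46 mm wide (machine y, ribbed flat sides), 50 mm deep (front face at machine x = -95 mm), 45 mm high, 14 to 59 mm above the nozzle tips. This point is 10 mm in front of the block's centre, 36.5 mm above the tips, halfway between the sides; axes as the machine.
- cup_spot (a point): Point on the drip grid's level surface straight below the nozzles, 34 mm above the worktop, at machine x = -70 mm, y = 0; axes as the machine. The grid reaches from machine x = -145 to -9 mm and y = -98 to +98 mm and has no raised lip.
- mug: White porcelain mug, the only one that stands right way up, open at the top: 86 mm across, 94 mm high, 0.2 to 0.33 kg. Origin: centre of its foot; z up along its axis, the handle points along its -x.
- mug_handle (a point): Where to pinch the mug's handle: the handle is a vertical loop in the mug's x-z plane, 16 mm thick (mug y), from 40 to 71 mm from the mug's axis and 17 to 79 mm above its foot; this point is 57 mm from the axis, 55 mm above the foot; axes as the mug.
- mug_rim (a point): Centre of the mug's rim, 94 mm above the centre of its foot; axes as the mug.
- white_mug: Another white mug, upside down on the worktop, 86 mm across, 94 mm high, to be left alone. Origin: centre of its outline's underside, body and handle together; the handle points to its -y.
- cup_a: White ribbed plastic cup, upside down, 70 mm across, 60 mm high, to be left alone. Origin: centre of its underside.
- cup_b: Second such ribbed cup, upside down, to be left alone. Origin: centre of its underside.
- shaker: Small shaker with a clear body, 44 mm across, 90 mm high, to be left alone. Origin: centre of its underside.

How it is judged:
By the outcome, as a careful person would: the job done as asked, in the order asked, and still so for the second after the job is handed in, with the robot touching nothing.
It also fails if it takes over 72 s, if anything falls off the work surface, if the arm or the gripper's body presses on something with over 40 N, if the wrist force passes 120 N, or if a joint passes its speed limit or range.

## Working session

There is one attempt and no reset: what is moved stays moved. The work goes in short steps, Python scripts to look and compute and a tool call to move; the robot and the scene stay as the last step left them, time stands still between calls to the robot, and variables do not carry over. Pictures are saved under pics/ and viewed, at most 10 in all, crops included, and the job is handed in when it is done.

Besides the shell and the picture viewer there is one more tool, called after "Request:" in YAML: its name, and indented under it one key for each argument. apply_moves: Moves the arm, as the interface text tells. Its arguments: {"type":"object","properties":{"rows":{"type":"array"},"grip":{"type":"number"}},"required":["rows"]}

```bash
ls; mkdir -p pics
cat > h.py <<'E'
from bench import *
import numpy as np, cv2
from scipy.spatial.transform import Rotation as R
def q2R(q): return R.from_quat([q[1],q[2],q[3],q[0]]).as_matrix()
def Rc(c):
    a=np.array(c["attitude"],float)
    return a if a.shape==(3,3) else q2R(a)
def rays(c,uv):
    K=np.array(c["camera_matrix"]);uv=np.array(uv,float).reshape(-1,2)
    d=(uv-K[:2,2])/[K[0,0],K[1,1]]; s=d.copy()
    for _ in range(10): s=d/(1+c["k1"]*(s**2).sum(1))[:,None]
    return np.c_[s,np.ones(len(s))]
def cloud(c):
    v,u=np.mgrid[:400,:640]; s=rays(c,np.c_[u.ravel(),v.ravel()])
    P=(s*c["z_map"].reshape(-1,1))@Rc(c).T+np.array(c["xyz"])
    P[c["z_map"].ravel()==0]=np.nan
    return P.reshape(400,640,3)
def plane(c,uv,z):
    d=rays(c,uv)@Rc(c).T; o=np.array(c["xyz"]); return o+d*((z-o[2])/d[:,2])[:,None]
E
python3 - <<'E'
from h import *
s=read_state();print({k:np.round(v,3).tolist() for k,v in s.items()})
ims=[]
import pickle
for n in ["scene","top","wrist"]:
    c=read_camera(n);pickle.dump(c,open(n+".pkl","wb"));print(n,c["xyz"],c["attitude"],c["k1"],np.array(c["camera_matrix"]).tolist())
    cv2.imwrite(f"pics/{n}0.png",c["frame"][:,:,::-1])
E
```

```text
pics
{'time': 0.0, 'joints': [-1.333, 0.246, 1.559, -0.0, 1.339, -0.174], 'qd': [-0.001, 0.0, 0.001, 0.0, 0.002, 0.0], 'tau': [0.0, -41.584, -31.46, 0.068, 0.033, -0.0], 'eef_pos': [260.024, -595.074, 204.352], 'tool_rot': [-0.001, 0.979, 0.204, -0.0], 'ft_force': [0.235, -0.342, -0.042], 'ft_torque': [-0.014, 0.037, -0.003], 'finger_force': 0.0, 'grip_width': 93.858}
scene [-57.48573067 635.27715917 978.16037288] [ 0.14513797 -0.3149481   0.8634763  -0.36626676] -0.040613752412535196 [[399.63834218512636, 0.0, 309.67897103728814], [0.0, 399.63834218512636, 199.39439840358017], [0.0, 0.0, 1.0]]
top [ 380.37283087   66.42953346 1168.91234871] [ 0.04877413 -0.48424747  0.86910577 -0.08820792] -0.00517710667788312 [[384.91676668827023, 0.0, 322.36059289728394], [0.0, 384.91676668827023, 197.17133133455422], [0.0, 0.0, 1.0]]
wrist [ 327.71203523 -565.62295137  383.52256781] [ 0.10569402  0.82994573 -0.5431612  -0.07067368] -0.04796431463889398 [[340.49625541653995, 0.0, 318.7573672434632], [0.0, 340.49625541653995, 201.66096584746083], [0.0, 0.0, 1.0]]
```

View pics/scene0.png

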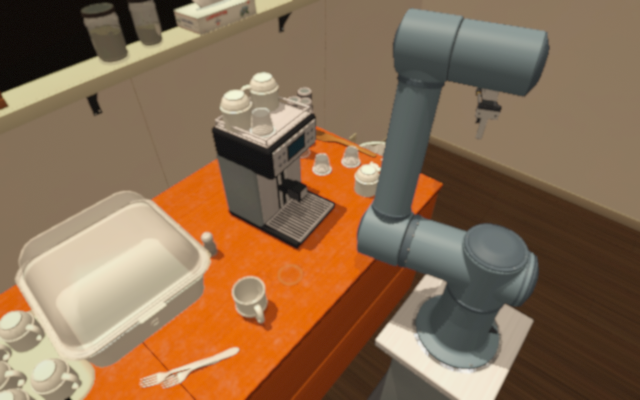

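View pics/top0.png

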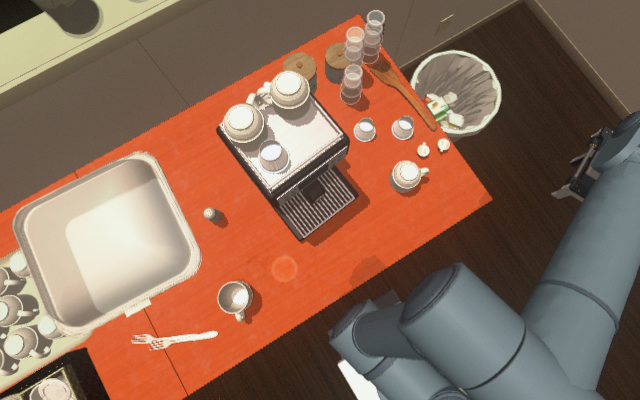

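The scene view shows the mug at (250,297) with its handle towards (262,318), and the machine's grid around (298,215). In the top view the mug is at (235,297) with its handle at (240,317), the grid corners are near (278,198) and (355,195), and the upside-down mug is at (405,176).

Run:
```python
from h import *
import pickle
from scipy.optimize import least_squares
for n,mb in [("top",(205,265,270,330)),("scene",(225,278,270,330))]:
    c=pickle.load(open(n+".pkl","rb"));P=cloud(c)
    b=P[mb[2]:mb[3],mb[0]:mb[1]].reshape(-1,3);b=b[~np.isnan(b[:,0])]
    print(n,"table z",np.median(b[b[:,2]<15,2]))
    rim=b[b[:,2]>86]; print(" rim n",len(rim),"z max/med",rim[:,2].max(),np.median(rim[:,2]))
    f=lambda p:np.hypot(rim[:,0]-p[0],rim[:,1]-p[1])-p[2]
    r=least_squares(f,[*rim[:,:2].mean(0),43],loss="soft_l1",f_scale=2).x;print(" rim circ",r.round(1))
    d=b[:,:2]-r[:2];rr=np.hypot(*d.T);m=(rr>50)&(rr<78)&(b[:,2]>25)&(b[:,2]<85)
    h=b[m];print(" handle",m.sum(),h.mean(0).round(1) if m.any() else 0, "ang",np.degrees(np.arctan2(*(h[:,:2].mean(0)-r[:2])[::-1])), "zmax",h[:,2].max())
    # machine: grid plane and top
    for lo,hi,nm in [(26,42,"grid"),(345,362,"top")]:
        M=((P[...,2]>lo)&(P[...,2]<hi)&(P[...,0]>300)&(P[...,0]<1100)&(P[...,1]>-400)&(P[...,1]<300)).astype(np.uint8)
        M=cv2.morphologyEx(M,cv2.MORPH_CLOSE,np.ones((3,3)))
        k,L,S,_=cv2.connectedComponentsWithStats(M)
        for i in np.argsort(-S[1:,4])[:2]+1:
            q=P[(L==i)];q=q[(q[:,2]>lo)&(q[:,2]<hi)]
            rc=cv2.minAreaRect(q[:,:2].astype(np.float32));print(nm,S[i].tolist(),np.median(q[:,2]).round(1),np.round(rc[0],1),np.round(rc[1],1),round(rc[2],2),cv2.boxPoints(rc).round(0).tolist())
```

```text
top table z -1.4495304343902262
 rim n 153 z max/med 98.14307178252193 90.91411681560453
 rim circ [459.4 302.8  40.8]
 handle 47 [402.  320.8  61.6] ang 162.55659476826557 zmax 75.7773131319002
grid [271, 167, 87, 74, 2641] 30.6 [582.3 -33.5] [140.7 228.7] 6.3 [[500.0, 72.0], [525.0, -155.0], [665.0, -139.0], [640.0, 88.0]]
grid [141, 18, 190, 106, 636] 34.2 [1078.4  -48.7] [  8.4 697.2] 0.15 [[1073.0, 300.0], [1075.0, -397.0], [1083.0, -397.0], [1082.0, 300.0]]
top [216, 92, 134, 108, 5196] 356.0 [691.9 -21.6] [213.3 227.4] 6.51 [[573.0, 79.0], [599.0, -147.0], [811.0, -123.0], [785.0, 103.0]]
top [80, 0, 136, 71, 382] 348.6 [1079.1  120.4] [  6.5 357.7] 0.05 [[1076.0, 299.0], [1076.0, -58.0], [1082.0, -58.0], [1082.0, 299.0]]
scene table z -1.1633521226432322
 rim n 175 z max/med 95.78959335907643 90.31973980679822
 rim circ [463.  303.1  40.8]
 handle 77 [403.8 322.5  58.9] ang 161.88043904894494 zmax 76.2248486453451
grid [228, 190, 107, 56, 2143] 31.7 [658.  -25.6] [288.3 232.3] 6.43 [[502.0, 74.0], [528.0, -157.0], [814.0, -125.0], [788.0, 106.0]]
grid [139, 148, 77, 49, 315] 34.6 [1082.5   87. ] [341.5  16.2] 89.27 [[1072.0, -84.0], [1088.0, -84.0], [1093.0, 258.0], [1077.0, 258.0]]
top [212, 102, 103, 53, 1938] 356.7 [693.1 -20.9] [210.7 227.3] 6.08 [[576.0, 81.0], [600.0, -145.0], [810.0, -123.0], [786.0, 103.0]]
top [94, 44, 171, 82, 927] 353.7 [1081.2  -50.2] [699.9  14.7] 89.74 [[1072.0, -400.0], [1087.0, -400.0], [1090.0, 300.0], [1075.0, 300.0]]
```

Run:
```python
import cv2
a=cv2.imread("pics/scene0.png")[150:270,210:370];b=cv2.imread("pics/top0.png")[140:260,240:400]
cv2.imwrite("pics/crop1.png",cv2.vconcat([cv2.resize(a,None,fx=2.5*2,fy=2.5,interpolation=3),cv2.resize(b,None,fx=5,fy=2.5,interpolation=3)]) if 0 else cv2.hconcat([cv2.resize(a[:,:],(400,300),interpolation=3),cv2.resize(b,(400,300),interpolation=3)]))
```

```text
(no output)
```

View pics/crop1.png

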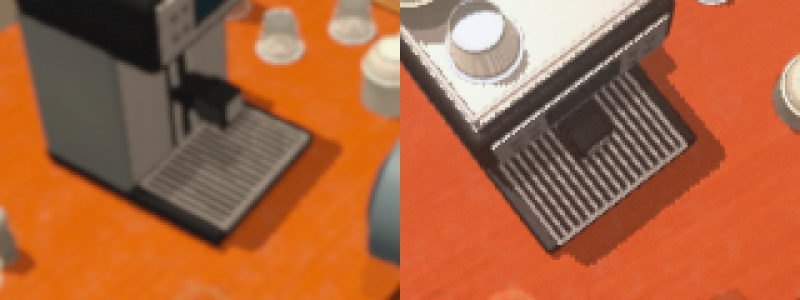

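The crop shows the black outlet block at about scene (253,190) and top (317,190). It sits low, in the middle of the grid's rear half.

```bash
cat >> h.py <<'E'
YAW=np.radians(6.4); MO=np.array([658,-25.3,0.]); RM=R.from_euler("z",YAW).as_matrix()
def toM(P): return (P-MO)@RM
def fromM(p): return RM@np.array(p,float)+MO
def Rt(az,tilt): # tool z tilted forward from down, towards azimuth az; x up-forward
    a,t=np.radians(az),np.radians(tilt); f=np.array([np.cos(a),np.sin(a),0]);k=np.array([0,0,1.])
    z=f*np.sin(t)-k*np.cos(t); x=f*np.cos(t)+k*np.sin(t); return np.c_[x,np.cross(z,x),z]
def rel(p0,R0,grasp,R1,depth=19):
    p1=np.array(grasp)+depth*R1[:,2]
    return np.round(np.r_[R0.T@(p1-p0)/1000,R.from_matrix(R0.T@R1).as_rotvec()],4).tolist(),p1
def now():
    s=read_state(); return np.array(s["eef_pos"]),q2R(s["tool_rot"]),s
E
python3 - <<'E'
from h import *
import pickle
for n in ["top","scene"]:
    c=pickle.load(open(n+".pkl","rb"));P=toM(cloud(c));q=P.reshape(-1,3)
    m=(q[:,0]>-105)&(q[:,0]<-40)&(abs(q[:,1])<45)&(q[:,2]>50)&(q[:,2]<245)
    b=q[m];t=b[b[:,2]>np.percentile(b[:,2],40)]
    print(n,m.sum(),"z pct",np.percentile(b[:,2],[5,50,75,90,98]).round(1));zt=np.percentile(b[:,2],75)
    t=b[abs(b[:,2]-zt)<5];print(" top face x,y range",t.min(0).round(1),t.max(0).round(1))
    f=b[(b[:,2]<zt-8)];print(" rest",np.percentile(f,[5,50,95],axis=0).round(1).tolist())
    g=q[(q[:,2]>24)&(q[:,2]<42)&(abs(q[:,1])<90)&(q[:,0]>-140)&(q[:,0]<-100)];print(" grid z",np.median(g[:,2]))
    h=q[(q[:,2]>200)&(q[:,2]<330)&(abs(q[:,1])<100)&(q[:,0]<0)&(q[:,0]>-130)];print(" head front x",np.percentile(h[:,0],[2,10,50]).round(1) if len(h) else 0)
p,R0,s=now();print(p)
for g in [(-180,0,300)]:
    print(rel(p,R0,fromM(g),Rt(6.4,45)))
E
```

```text
top 321 z pct [128.9 152.1 153.7 155.1 156.7]
 top face x,y range [-96.4 -22.1 148.8] [-51.8  22.6 157.5]
 rest [[-97.4, -14.4, 117.7], [-95.5, 13.4, 131.1], [-63.1, 23.2, 144.9]]
 grid z 30.726332711879422
 head front x [-77.8 -77.4 -75.6]
scene 332 z pct [116.7 148.1 153.4 155.  156.7]
 top face x,y range [-96.8 -24.  148.8] [-40.8  21.9 157.7]
 rest [[-93.7, -10.8, 113.9], [-80.8, 19.7, 129.9], [-46.4, 22.5, 143.6]]
 grid z 31.778396802612804
 head front x [-75.5 -74.4 -72.1]
[ 260.06027334 -595.21308767  204.63005808]
([0.4337, -0.4123, -0.0812, -0.1192, 0.7793, 0.2839], array([492.47307521, -43.86681948, 286.56497116]))
```

Request:
apply_moves:
  rows:
    - [[0.036,-0.034,-0.007,-0.01,0.065,0.024],[0.072,-0.069,-0.014,-0.02,0.13,0.047],[0.108,-0.103,-0.02,-0.03,0.195,0.071],[0.145,-0.137,-0.027,-0.04,0.26,0.095],[0.181,-0.172,-0.034,-0.05,0.325,0.118]]

```text
time: 0.65
eef_pos: [357.0, -365.6, 239.2]
tool_rot: [-0.009, 0.976, 0.143, 0.165]
ft_force: [-0.3, -0.0, 0.4]
grip_width: 93.9
finger_force: 0.0
```

Run:
```python
from h import *
p,R0,s=now();print(s["time"],p,np.round(s["joints"],3),np.degrees(R.from_matrix(R0.T@Rt(6.4,45)).magnitude()))
print(rel(p,R0,fromM((-180,0,300)),Rt(6.4,45)))
```

```text
0.65 [ 357.0077192  -365.63717216  239.23245242] [-1.205e+00 -2.150e-01  1.989e+00  3.370e-01  1.325e+00 -1.000e-03] 27.82521943718857
([0.2269, -0.2689, 0.0192, -0.068, 0.4516, 0.1653], array([492.47307521, -43.86681948, 286.56497116]))
```

Request:
apply_moves:
  rows:
    - [[0.025,-0.03,0.002,-0.008,0.05,0.018],[0.05,-0.06,0.004,-0.015,0.1,0.037],[0.076,-0.09,0.006,-0.023,0.15,0.055],[0.101,-0.12,0.008,-0.03,0.2,0.073],[0.126,-0.149,0.011,-0.038,0.25,0.092]]

```text
time: 1.15
eef_pos: [432.0, -187.6, 265.0]
tool_rot: [-0.016, 0.953, 0.093, 0.287]
ft_force: [0.0, 0.0, 0.7]
grip_width: 94.1
finger_force: 0.0
```

Run:
```python
from h import *
p,R0,s=now();print(s["time"],p,np.round(s["joints"],3),np.degrees(R.from_matrix(R0.T@Rt(6.4,45)).magnitude()))
print(rel(p,R0,fromM((-180,0,300)),Rt(6.4,45)))
print(rel(p,R0,fromM((-150,0,201.5)),Rt(6.4,45)))
```

```text
1.15 [ 432.00075184 -187.56192247  264.95069216] [-0.973 -0.57   2.251  0.553  1.237  0.278] 12.433933508550421
([0.0855, -0.1294, 0.0268, -0.0295, 0.202, 0.0737], array([492.47307521, -43.86681948, 286.56497116]))
([0.0563, -0.1294, 0.1255, -0.0295, 0.202, 0.0737], array([522.28611278, -40.52275151, 188.06497116]))
```

Request:
apply_moves:
  rows:
    - [[0.011,-0.026,0.025,-0.006,0.04,0.015],[0.022,-0.052,0.05,-0.012,0.081,0.029],[0.034,-0.078,0.075,-0.018,0.121,0.044],[0.045,-0.104,0.1,-0.024,0.162,0.059],[0.056,-0.129,0.1255,-0.0295,0.202,0.074]]

```text
time: 1.65
eef_pos: [521.7, -41.0, 187.2]
tool_rot: [-0.021, 0.922, 0.052, 0.382]
ft_force: [0.6, -0.6, -0.4]
grip_width: 94.0
finger_force: 0.0
```

Run:
```python
from h import *
p,R0,s=now();print(s["time"],p,np.round(s["joints"],3),toM(p-19*R0[:,2]))
print(rel(p,R0,fromM((-80,0,131.5)),Rt(6.4,45)))
c=read_camera("wrist");cv2.imwrite("pics/w1.png",c["frame"][:,:,::-1])
q=toM(cloud(c)).reshape(-1,3)
m=(q[:,0]>-105)&(q[:,0]<-40)&(abs(q[:,1])<45)&(q[:,2]>60)&(q[:,2]<245);b=q[m]
t=b[(b[:,2]>115)&(b[:,2]<165)];print(len(t),np.percentile(t,[2,50,98],axis=0).round(1).tolist())
```

```text
1.65 [521.73572981 -41.02372178 187.160676  ] [-0.539 -0.498  2.418  0.737  0.69   0.466] [-150.60448597   -0.43004119  200.59401267]
([0.0011, -0.0005, 0.0988, 0.0003, -0.0001, 0.0005], array([591.84986712, -32.71992626, 118.06497116]))
4585 [[-95.4, -22.8, 118.3], [-81.0, -0.9, 153.9], [-41.9, 20.6, 155.8]]
```

View pics/w1.png

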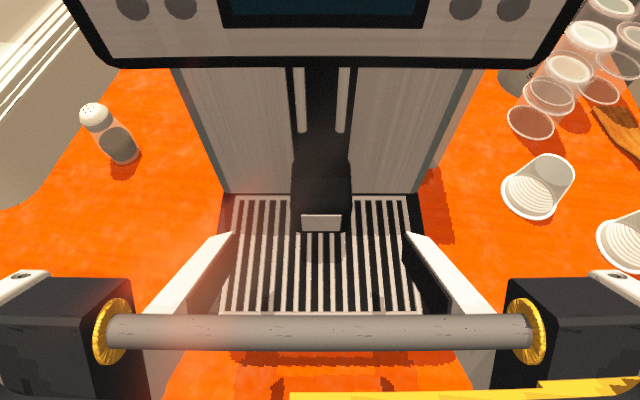

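The wrist view shows the outlet block at (320,200), centred between the open fingers at (215,260) and (425,260), with nothing in the way.

Request:
apply_moves:
  rows:
    - [[0,0,0.025,0,0,0],[0.001,0,0.05,0,0,0],[0.001,0,0.075,0,0,0],[0.001,0,0.09,0,0,0],[0.001,0,0.099,0,0,0]]

```text
time: 2.2
eef_pos: [591.5, -33.8, 116.3]
tool_rot: [-0.022, 0.923, 0.052, 0.38]
ft_force: [0.3, 0.2, 0.4]
grip_width: 93.8
finger_force: 0.0
```

Request:
apply_moves:
  rows:
    - [[0,0,0,0,0,0],[0,0,0,0,0,0],[0,0,0,0,0,0],[0,0,0,0,0,0],[0,0,0,0,0,0]]
  grip: 1

```text
time: 2.7
eef_pos: [591.6, -34.6, 118.6]
tool_rot: [-0.021, 0.923, 0.052, 0.381]
ft_force: [-0.3, 0.4, 0.1]
grip_width: 57.2
finger_force: 0.0
```

Run:
```python
from h import *
p,R0,s=now();g=p-19*R0[:,2];print(s["time"],p,np.round(s["joints"],3),toM(g),s["grip_width"],s["finger_force"],np.round(s["ft_force"],1))
print("85mm up:",R0.T@[0,0,.085])
```

```text
2.7 [591.59727964 -34.57414295 118.61369332] [-0.428 -0.123  2.288  0.972  0.455  0.247] [-80.43990756  -1.8156015  132.06649192] 57.2147987255314 0.0 [-0.3  0.4  0.1]
85mm up: [ 6.00244485e-02  5.61649612e-05 -6.01835727e-02]
```

Request:
apply_moves:
  rows:
    - [[0,0,0,0,0,0],[0,0,0,0,0,0],[0,0,0,0,0,0],[0,0,0,0,0,0],[0,0,0,0,0,0]]

```text
time: 3.2
eef_pos: [591.6, -34.7, 118.2]
tool_rot: [-0.021, 0.923, 0.052, 0.381]
ft_force: [-4.8, -3.2, 3.6]
grip_width: 46.1
finger_force: 30.0
```

Request:
apply_moves:
  rows:
    - [[0.003,0,-0.003,0,0,0],[0.007,0,-0.007,0,0,0],[0.011,0,-0.011,0,0,0],[0.016,0,-0.016,0,0,0],[0.021,0,-0.021,0,0,0]]

```text
time: 3.7
eef_pos: [591.5, -34.7, 147.1]
tool_rot: [-0.021, 0.923, 0.052, 0.381]
ft_force: [10.4, -2.0, -9.2]
grip_width: 45.8
finger_force: 30.0
```

Request:
apply_moves:
  rows:
    - [[0.005,0,-0.005,0,0,0],[0.01,0,-0.01,0,0,0],[0.015,0,-0.015,0,0,0],[0.02,0,-0.02,0,0,0],[0.025,0,-0.025,0,0,0]]

```text
time: 4.2
eef_pos: [591.5, -34.7, 182.2]
tool_rot: [-0.021, 0.923, 0.052, 0.381]
ft_force: [11.4, -2.6, -9.6]
grip_width: 45.8
finger_force: 30.0
```

Run:
```python
from h import *
p,R0,s=now();g=p-19*R0[:,2];print(s["time"],p,np.round(s["joints"],3),toM(g),s["grip_width"],s["finger_force"],np.round(s["ft_force"],1))
```

```text
4.2 [591.52859084 -34.7292731  182.15138292] [-0.428 -0.253  2.258  0.748  0.56   0.503] [-80.49820228  -1.9512155  195.63130916] 45.79085797620431 29.994569420814514 [11.4 -2.6 -9.6]
```

Request:
apply_moves:
  rows:
    - [[0.004,0,-0.004,0,0,0],[0.008,0,-0.008,0,0,0],[0.011,0,-0.011,0,0,0],[0.013,0,-0.013,0,0,0],[0.0145,0,-0.0145,0,0,0]]

```text
time: 4.7
eef_pos: [591.5, -34.7, 202.4]
tool_rot: [-0.021, 0.923, 0.052, 0.381]
ft_force: [10.1, -3.0, -10.4]
grip_width: 46.2
finger_force: 30.0
```

Request:
apply_moves:
  rows:
    - [[0.0005,0,-0.0005,0,0,0],[0.001,0,-0.001,0,0,0],[0.0015,0,-0.0015,0,0,0],[0.002,0,-0.002,0,0,0],[0.002,0,-0.002,0,0,0]]

```text
time: 5.2
eef_pos: [591.2, -34.7, 202.5]
tool_rot: [-0.021, 0.924, 0.051, 0.379]
ft_force: [34.4, -3.2, -27.0]
grip_width: 45.8
finger_force: 30.0
```

Request:
apply_moves:
  rows:
    - [[-0.001,0,0.001,0,0,0],[-0.001,0,0.001,0,0,0],[-0.001,0,0.001,0,0,0],[-0.001,0,0.001,0,0,0],[-0.001,0,0.001,0,0,0]]
  grip: -1

```text
time: 5.7
eef_pos: [591.8, -34.2, 205.4]
tool_rot: [-0.021, 0.923, 0.052, 0.381]
ft_force: [-0.1, 0.7, -0.3]
grip_width: 82.8
finger_force: 0.0
```

Request:
apply_moves:
  rows:
    - [[0,0,0,0,0,0],[0,0,0,0,0,0],[0,0,-0.003,0,0,0],[0,0,-0.01,0,0,0],[0,0,-0.025,0,0,0]]

```text
time: 6.2
eef_pos: [573.6, -36.1, 222.2]
tool_rot: [-0.022, 0.923, 0.052, 0.38]
ft_force: [0.4, 0.1, -0.0]
grip_width: 94.2
finger_force: 0.0
```

Request:
apply_moves:
  rows:
    - [[0,0,-0.02,0,0,0],[0,0,-0.04,0,0,0],[0,0,-0.06,0,0,0],[0,0,-0.08,0,0,0],[0,0,-0.09,0,0,0]]

```text
time: 6.7
eef_pos: [510.6, -43.8, 288.6]
tool_rot: [-0.02, 0.922, 0.052, 0.382]
ft_force: [0.9, -0.4, -0.4]
grip_width: 94.1
finger_force: 0.0
```

Run:
```python
from h import *
p,R0,s=now();g=p-19*R0[:,2];print(s["time"],p,np.round(s["joints"],3),toM(g),s["grip_width"],np.round(s["ft_force"],1))
for n in ["wrist","top","scene"]:
    c=read_camera(n);q=toM(cloud(c)).reshape(-1,3)
    m=(q[:,0]>-105)&(q[:,0]<-85)&(abs(q[:,1])<22)&(q[:,2]>60)&(q[:,2]<248);b=q[m]
    if len(b):print(n,len(b),np.percentile(b,[2,50,98],axis=0).round(1).tolist())
    if n!="wrist":
        q=cloud(c).reshape(-1,3);rim=q[(q[:,2]>86)&(q[:,2]<97)&(np.hypot(q[:,0]-461,q[:,1]-303)<50)];print(n,len(rim),cv2.minEnclosingCircle(rim[:,:2].astype(np.float32)) if len(rim)>5 else 0)
ct=np.array([461,303.,0])
for tilt in (30,):
  h=162.2; hd=np.array([np.cos(np.radians(h)),np.sin(np.radians(h)),0]); R1=Rt(h-180,tilt); gr=ct+60*hd+[0,0,53]
  print(rel(p,R0,gr-120*R1[:,2],R1), gr)
```

```text
6.7 [510.55209091 -43.82528991 288.57979049] [-0.565 -0.67   2.329  0.593  0.912  0.662] [-162.03105915   -1.94752427  302.01275875] 94.07774823032119 [ 0.9 -0.4 -0.4]
wrist 1657 [[-95.5, -21.1, 201.3], [-93.3, -0.9, 230.5], [-85.6, 20.3, 239.5]]
top 121 [[-97.3, -19.4, 202.5], [-93.0, 1.2, 234.3], [-85.6, 21.4, 240.2]]
top 148 ((459.90313720703125, 303.2425231933594), 42.824344635009766)
scene 121 [[-94.5, -21.0, 198.3], [-91.2, 4.2, 223.5], [-85.3, 20.9, 238.8]]
scene 166 ((463.7008056640625, 303.24444580078125), 43.678958892822266)
([-0.1827, -0.3959, 0.0254, -0.2563, -0.2585, 0.3377], array([355.7897021 , 336.7793312 , 140.46856578])) [403.87223644 321.3417183   53.        ]
```

Request:
apply_moves:
  rows:
    - [[-0.018,-0.04,0.003,-0.026,-0.026,0.034],[-0.037,-0.079,0.005,-0.051,-0.052,0.068],[-0.055,-0.119,0.008,-0.077,-0.078,0.101],[-0.073,-0.158,0.01,-0.102,-0.103,0.135],[-0.091,-0.198,0.013,-0.128,-0.129,0.169]]

```text
time: 7.35
eef_pos: [444.8, 118.8, 221.8]
tool_rot: [0.005, 0.946, -0.039, 0.323]
ft_force: [0.8, -0.9, -0.5]
grip_width: 94.2
finger_force: 0.0
```

```bash
cat > mug.py <<'E'
from h import *
ct=np.array([461,303.2,0]);h=162.2;tilt=30
hd=np.array([np.cos(np.radians(h)),np.sin(np.radians(h)),0]); R1=Rt(h-180,tilt); gr=ct+60*hd+[0,0,53]
def st():
    p,R0,s=now();print(s["time"],p.round(1),np.round(s["joints"],3),s["grip_width"],np.round(s["ft_force"],1))
    return p,R0,s
E
python3 - <<'E'
from mug import *
p,R0,s=st();print(rel(p,R0,gr-120*R1[:,2],R1))
E
```

```text
7.35 [444.8 118.8 221.8] [ 0.056 -0.704  2.424 -0.098  0.77   1.756] 94.1705880785693 [ 0.8 -0.9 -0.5]
([-0.1352, -0.2095, 0.0027, -0.1437, -0.1306, 0.1858], array([355.7897021 , 336.9793312 , 140.46856578]))
```

Request:
apply_moves:
  rows:
    - [[0,0,0,0,0,-0.14],[-0.005,0,0,0,0,-0.28],[-0.01,0,0,0,0,-0.42],[-0.015,0,0,0,0,-0.56],[-0.02,0,0,0,0,-0.7]]

```text
time: 7.85
eef_pos: [429.5, 119.1, 209.4]
tool_rot: [0.116, 0.901, 0.291, 0.301]
ft_force: [0.8, 0.3, 0.4]
grip_width: 94.0
finger_force: 0.0
```

```bash
cat >> mug.py <<'E'
R2=R1@np.diag([-1.,-1,1])
E
python3 - <<'E'
from mug import *
p,R0,s=st();print(rel(p,R0,gr-120*R2[:,2],R2))
E
```

```text
7.85 [429.5 119.1 209.4] [ 0.06  -0.752  2.47  -0.1    0.774  1.053] 93.95402084050853 [0.8 0.3 0.4]
([0.0489, -0.2351, 0.0025, 0.2132, -0.1128, -2.2396], array([355.7897021 , 336.9793312 , 140.46856578]))
```

Request:
apply_moves:
  rows:
    - [[0.003,-0.015,0,0.013,-0.007,-0.14],[0.006,-0.03,0,0.027,-0.014,-0.28],[0.01,-0.046,0,0.04,-0.021,-0.42],[0.013,-0.061,0,0.053,-0.028,-0.56],[0.016,-0.076,0.001,0.067,-0.035,-0.7]]

```text
time: 8.35
eef_pos: [406.3, 190.2, 187.5]
tool_rot: [0.187, 0.755, 0.59, 0.218]
ft_force: [0.6, 0.3, 0.4]
grip_width: 93.7
finger_force: 0.0
```

Run:
```python
from mug import *
p,R0,s=st();print(rel(p,R0,gr-120*R2[:,2],R2))
```

```text
8.35 [406.3 190.2 187.5] [ 0.304 -0.6    2.409 -0.267  0.797  0.683] 93.72312532385706 [0.6 0.3 0.4]
([0.127, -0.1005, 0.0078, 0.1468, -0.078, -1.5395], array([355.7897021 , 336.9793312 , 140.46856578]))
```

Request:
apply_moves:
  rows:
    - [[0.012,-0.009,-0.001,0.013,-0.007,-0.14],[0.023,-0.018,-0.002,0.027,-0.014,-0.28],[0.035,-0.027,-0.003,0.04,-0.021,-0.42],[0.046,-0.037,-0.004,0.053,-0.028,-0.56],[0.058,-0.046,-0.005,0.067,-0.035,-0.7]]

```text
time: 8.85
eef_pos: [378.6, 257.5, 173.1]
tool_rot: [0.235, 0.516, 0.817, 0.108]
ft_force: [1.0, 0.3, 0.0]
grip_width: 94.3
finger_force: 0.0
```

Run:
```python
from mug import *
p,R0,s=st();print(rel(p,R0,gr-120*R2[:,2],R2))
```

```text
8.85 [378.6 257.5 173.1] [ 0.543 -0.42   2.31  -0.421  0.875  0.31 ] 94.34571562424102 [1.  0.3 0. ]
([0.088, 0.0036, 0.0116, 0.0796, -0.043, -0.8392], array([355.7897021 , 336.9793312 , 140.46856578]))
```

Request:
apply_moves:
  rows:
    - [[0.015,0.001,0.002,0.013,-0.007,-0.14],[0.03,0.001,0.004,0.027,-0.014,-0.28],[0.045,0.002,0.006,0.04,-0.021,-0.42],[0.06,0.002,0.008,0.053,-0.028,-0.56],[0.073,0.003,0.01,0.067,-0.035,-0.7]]

```text
time: 9.35
eef_pos: [360.3, 323.6, 145.7]
tool_rot: [0.255, 0.214, 0.943, -0.016]
ft_force: [-0.6, 0.7, -0.2]
grip_width: 94.1
finger_force: 0.0
```

Run:
```python
from mug import *
p,R0,s=st();print(rel(p,R0,gr-120*R2[:,2],R2))
c=read_camera("wrist");cv2.imwrite("pics/w2.png",c["frame"][:,:,::-1])
q=cloud(c).reshape(-1,3); rim=q[(q[:,2]>86)&(q[:,2]<99)&(np.hypot(q[:,0]-461,q[:,1]-303)<52)];print("rim",len(rim),rim[:,2].max(),cv2.minEnclosingCircle(rim[:,:2].astype(np.float32)))
d=q[:,:2]-ct[:2];rr=np.hypot(*d.T);m=(rr>47)&(rr<78)&(q[:,2]>25)&(q[:,2]<86)&(d[:,0]<-30);hh=q[m];print("handle",m.sum(),np.percentile(hh,[2,50,98],axis=0).round(1).tolist())
n=np.array([-hd[1],hd[0]]);print("handle lateral",np.percentile((hh[:,:2]-ct[:2])@n,[2,25,50,75,98]).round(1),"radial",np.percentile((hh[:,:2]-ct[:2])@hd[:2],[2,50,98]).round(1))
```

```text
9.35 [360.3 323.6 145.7] [ 0.744 -0.184  2.184 -0.553  0.935 -0.093] 94.09540575716447 [-0.6  0.7 -0.2]
([0.0114, 0.0099, 0.0006, 0.0128, -0.0081, -0.1387], array([355.7897021 , 336.9793312 , 140.46856578]))
rim 1681 94.23751494981002 ((461.25885009765625, 302.45928955078125), 42.954833984375)
handle 912 [[393.8, 312.9, 30.0], [399.9, 322.4, 63.8], [415.2, 329.1, 76.8]]
handle lateral [-6.5 -3.2  0.1  3.4  6.7] radial [47.8 64.3 69.9]
```

View pics/w2.png

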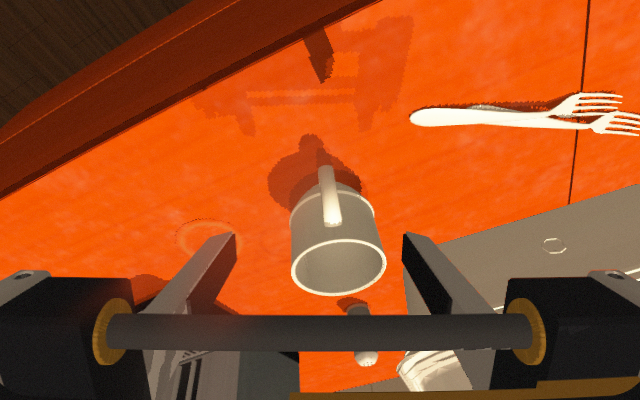

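The wrist view shows the mug rim at (338,268) and the handle at (328,195), centred between the fingers. The cutlery at (520,118) is clear.

Request:
apply_moves:
  rows:
    - [[0.006,0.005,0,0.006,-0.004,-0.07],[0.0115,0.01,0,0.013,-0.008,-0.139],[0.0115,0.01,0,0.013,-0.008,-0.139],[0.0115,0.01,0,0.013,-0.008,-0.139],[0.0115,0.01,0,0.013,-0.008,-0.139]]

```text
time: 9.9
eef_pos: [356.4, 336.3, 142.3]
tool_rot: [0.256, 0.153, 0.954, -0.038]
ft_force: [-0.0, 0.4, 0.6]
grip_width: 94.2
finger_force: 0.0
```

Request:
apply_moves:
  rows:
    - [[0,0,0.02,0,0,0],[0,0,0.04,0,0,0],[0,0,0.06,0,0,0],[0,0,0.075,0,0,0],[0,0,0.08,0,0,0]]

```text
time: 10.4
eef_pos: [394.4, 323.3, 71.8]
tool_rot: [0.256, 0.154, 0.954, -0.039]
ft_force: [-0.6, -0.3, 0.1]
grip_width: 94.0
finger_force: 0.0
```

Run:
```python
from mug import *
p,R0,s=st();print(rel(p,R0,gr,R2))
```

```text
10.4 [394.4 323.3  71.8] [ 0.698  0.015  2.163 -0.647  0.778 -0.126] 93.99134087827117 [-0.6 -0.3  0.1]
([0.0012, 0.0013, 0.0401, -0.001, -0.0004, -0.0083], array([412.91746567, 318.6376129 ,  36.54551733]))
```

Request:
apply_moves:
  rows:
    - [[0,0,0.012,0,0,0],[0.001,0.001,0.022,0,0,-0.004],[0.001,0.001,0.032,0,0,-0.008],[0.001,0.001,0.038,0,0,-0.008],[0.001,0.001,0.04,0,0,-0.008]]

```text
time: 10.9
eef_pos: [413.1, 319.3, 37.3]
tool_rot: [0.256, 0.149, 0.954, -0.04]
ft_force: [-1.1, 0.1, 0.0]
grip_width: 93.8
finger_force: 0.0
```

Request:
apply_moves:
  rows:
    - [[0,0,0,0,0,0],[0,0,0,0,0,0],[0,0,0,0,0,0],[0,0,0,0,0,0],[0,0,0,0,0,0]]
  grip: 1

```text
time: 11.4
eef_pos: [413.1, 319.8, 38.3]
tool_rot: [0.256, 0.149, 0.954, -0.039]
ft_force: [-0.2, -0.4, -0.0]
grip_width: 57.4
finger_force: 0.0
```

Request:
apply_moves:
  rows:
    - [[0,0,0,0,0,0],[0,0,0,0,0,0],[0,0,0,0,0,0],[0,0,0,0,0,0],[0,0,0,0,0,0]]

```text
time: 11.9
eef_pos: [413.1, 319.6, 38.0]
tool_rot: [0.256, 0.149, 0.954, -0.04]
ft_force: [1.4, 0.0, -0.7]
grip_width: 17.6
finger_force: 0.3
```

Request:
apply_moves:
  rows:
    - [[0,0,0,0,0,0],[0,0,0,0,0,0],[0,0,0,0,0,0],[0,0,0,0,0,0],[0,0,0,0,0,0]]

```text
time: 12.4
eef_pos: [413.0, 319.5, 37.9]
tool_rot: [0.256, 0.149, 0.954, -0.04]
ft_force: [-0.7, -1.0, 1.5]
grip_width: 14.2
finger_force: 29.9
```

Run:
```python
from mug import *
p,R0,s=st();print(s["finger_force"],(R0.T@[0,0,.04]).round(4), (p-19*R0[:,2]-gr).round(1))
```

```text
12.4 [413.  319.5  37.9] [ 0.665  0.105  2.149 -0.698  0.7   -0.094] 14.240915019625914 [-0.7 -1.   1.5]
29.912310784275178 [-0.02    0.     -0.0346] [0.  0.8 1.4]
```

Request:
apply_moves:
  rows:
    - [[-0.001,0,-0.002,0,0,0],[-0.0025,0,-0.0045,0,0,0],[-0.005,0,-0.0085,0,0,0],[-0.0075,0,-0.013,0,0,0],[-0.01,0,-0.017,0,0,0]]

```text
time: 12.9
eef_pos: [413.3, 319.7, 58.3]
tool_rot: [0.256, 0.149, 0.954, -0.039]
ft_force: [-0.9, 0.7, -2.8]
grip_width: 14.4
finger_force: 29.9
```

Request:
apply_moves:
  rows:
    - [[-0.004,0,-0.007,0,0,0],[-0.008,0,-0.014,0,0,0],[-0.012,0,-0.021,0,0,0],[-0.016,0,-0.028,0,0,0],[-0.018,0,-0.031,0,0,0]]

```text
time: 13.4
eef_pos: [413.7, 319.9, 94.9]
tool_rot: [0.257, 0.149, 0.954, -0.039]
ft_force: [0.8, -0.7, -2.7]
grip_width: 14.1
finger_force: 29.9
```

```bash
cat >> mug.py <<'E'
def lookmug(cam,c0,zr,pr=True):
    c=read_camera(cam);q=cloud(c).reshape(-1,3)
    b=q[(np.hypot(q[:,0]-c0[0],q[:,1]-c0[1])<52)&(q[:,2]>zr-14)&(q[:,2]<zr+16)]
    # rim: per-angle highest points
    d=b[:,:2]-c0[:2];rr=np.hypot(*d.T);b=b[(rr>32)];a=np.arctan2(b[:,1]-c0[1],b[:,0]-c0[0])
    t=[]
    for k in range(-12,12):
        m=(a>=k*np.pi/12)&(a<(k+1)*np.pi/12)
        if m.sum()>2: i=np.argsort(-b[m,2])[:3]; t.append(b[m][i].mean(0))
    t=np.array(t);A=np.c_[t[:,:2]-c0[:2],np.ones(len(t))];s=np.linalg.lstsq(A,t[:,2],rcond=None)[0]
    ci=cv2.minEnclosingCircle(b[b[:,2]>zr-8][:,:2].astype(np.float32))
    print(cam,"n",len(b),len(t),"slope deg xy",np.degrees(s[:2]).round(1),"rim z",s[2].round(1),"circ",np.round(ci[0],1),round(ci[1],1)); return c
E
python3 - <<'E'
from mug import *
p,R0,s=st();z=94+49
for n in ("wrist","top","scene"):
    c=lookmug(n,ct,z)
    if n=="wrist":cv2.imwrite("pics/w3.png",c["frame"][:,:,::-1])
# plan: rotate mug by +24.2deg, tool pose from mug offset
gp=p-19*R0[:,2]
D=R.from_euler("z",np.radians(186.4-162.2)).as_matrix()
for foot,off in ((60,-220),(60,-70)):
    rc=fromM((off,0,foot)); dz=49
    c0=np.array([461.2,302.8,dz]); newp=rc+D@(p-c0); newR=D@R0
    print(foot,off,newp.round(1),rel(p,R0,newp-19*newR[:,2],newR)[0])
E
```

```text
13.4 [413.7 319.9  94.9] [ 0.665 -0.012  2.138 -0.615  0.8   -0.208] 14.126448647329749 [ 0.8 -0.7 -2.7]
wrist n 1772 7 slope deg xy [-4.   1.8] rim z 147.6 circ [462.4 304.6] 42.4
top n 273 24 slope deg xy [-1.3  0.5] rim z 149.5 circ [460.8 304.5] 43.0
scene n 201 13 slope deg xy [0.1 0.3] rim z 148.2 circ [465.4 304.6] 43.2
60 -220 [389.  -53.7 105.9] [-0.0839, -0.3634, 0.0351, -0.2118, 0.0009, -0.3654]
60 -70 [538.1 -36.9 105.9] [-0.2023, -0.3021, 0.1038, -0.2118, 0.0009, -0.3654]
```

```bash
cat >> mug.py <<'E'
D=R.from_euler("z",np.radians(186.4-162.2)).as_matrix()
C0=np.array([461.8,304,56.]);P0=np.array([413.7,319.9,94.9]);Q0=q2R([0.257,0.149,0.954,-0.039])
def mt(off,foot,y=0):
    newR=D@Q0; return fromM((off,y,foot))+D@(P0-C0),newR
def plan(off,foot,y=0):
    p,R0,s=st();newp,newR=mt(off,foot,y);print(newp.round(1),rel(p,R0,newp-19*newR[:,2],newR)[0])
E
python3 - <<'E'
from mug import *
plan(-150,62);plan(-70,62)
E
```

```text
13.55 [413.3 319.6  93.9] [ 0.664 -0.01   2.138 -0.616  0.799 -0.207] 14.51505635583448 [-0.9  0.8 -3.3]
[458.5 -47.2 100.9] [-0.1376, -0.3357, 0.0711, -0.2128, -0.0006, -0.3649]
13.55 [413.3 319.6  93.9] [ 0.664 -0.01   2.138 -0.616  0.799 -0.207] 14.51505635583448 [-0.9  0.8 -3.3]
[538.  -38.3 100.9] [-0.2008, -0.303, 0.1077, -0.2128, -0.0006, -0.3649]
```

Request:
apply_moves:
  rows:
    - [[-0.005,-0.011,0.002,-0.007,0,-0.012],[-0.013,-0.032,0.007,-0.02,0,-0.035],[-0.023,-0.057,0.012,-0.036,0,-0.062],[-0.034,-0.084,0.018,-0.053,0,-0.091],[-0.046,-0.112,0.024,-0.071,0,-0.122]]

```text
time: 14.05
eef_pos: [427.8, 196.1, 95.0]
tool_rot: [0.258, 0.08, 0.963, -0.022]
ft_force: [0.7, 0.2, -2.7]
grip_width: 14.5
finger_force: 29.9
```

Run:
```python
from mug import *
plan(-150,62)
```

```text
14.05 [427.8 196.1  95. ] [ 0.333 -0.279  2.369 -0.421  0.626 -0.783] 14.519879843865459 [ 0.7  0.2 -2.7]
[458.5 -47.2 100.9] [-0.0639, -0.2349, 0.0302, -0.1419, -0.0023, -0.2398]
```

Request:
apply_moves:
  rows:
    - [[-0.015,-0.022,0.008,-0.014,0,-0.024],[-0.028,-0.044,0.015,-0.028,0,-0.048],[-0.04,-0.066,0.021,-0.042,-0.001,-0.072],[-0.05,-0.088,0.026,-0.057,-0.001,-0.096],[-0.06,-0.11,0.031,-0.071,-0.001,-0.12]]

```text
time: 14.55
eef_pos: [476.1, 76.2, 98.2]
tool_rot: [0.259, 0.013, 0.966, -0.003]
ft_force: [-0.1, 0.4, -3.2]
grip_width: 14.2
finger_force: 29.9
```

Run:
```python
from mug import *
plan(-110,62)
```

```text
14.55 [476.1  76.2  98.2] [-0.099 -0.348  2.412  0.071  0.556 -1.693] 14.162379474882698 [-0.1  0.4 -3.2]
[498.3 -42.8 100.9] [-0.0235, -0.1184, 0.0102, -0.0708, -0.0017, -0.1211]
```

```bash
cat > kin.py <<'E'
from mug import *
from scipy.optimize import least_squares
data=[([-1.333,.246,1.559,0,1.339,-.174],[260,-595.1,204.4]),([-1.205,-.215,1.989,.337,1.325,-.001],[357,-365.6,239.2]),([-.973,-.57,2.251,.553,1.237,.278],[432,-187.6,265]),([-.539,-.498,2.418,.737,.69,.466],[521.7,-41,187.2]),([-.428,-.123,2.288,.972,.455,.247],[591.6,-34.6,118.6]),([-.565,-.67,2.329,.593,.912,.662],[510.6,-43.8,288.6]),([.056,-.704,2.424,-.098,.77,1.756],[444.8,118.8,221.8]),([.543,-.42,2.31,-.421,.875,.31],[378.6,257.5,173.1]),([.665,.105,2.149,-.698,.7,-.094],[413,319.5,37.9]),([.333,-.279,2.369,-.421,.626,-.783],[427.8,196.1,95]),([-.099,-.348,2.412,.071,.556,-1.693],[476.1,76.2,98.2])]
E_=lambda s,a:R.from_euler(s,a).as_matrix()
def fk(q,k):
    h,a,L2,L3,e,L,d=k
    A=E_("z",q[0]);U=A@E_("y",q[1]);F=U@E_("y",q[2]);Rr=F@E_("z",q[3])@E_("y",q[4])@E_("z",q[5]+np.pi/2)
    return A@[a,d,h]+U@[0,0,L2]+F@[e,0,L3]+Rr@[0,0,L],Rr
K=least_squares(lambda k:np.ravel([fk(q,k)[0]-p for q,p in data]),[200,0,400,400,0,250,115]);
k=K.x
lo=np.array([-3.13,-1.02,.13,-.95,.21,-2.74]);hi=np.array([3.13,2.26,2.54,4.09,2.88,2.74])
def ik(p,Rr,q0):
    def f(q):
        a,b=fk(q,k);return np.r_[(a-p)/1000,R.from_matrix(b.T@Rr).as_rotvec()*.3]
    r=least_squares(f,q0);return r.x.round(3),np.abs(r.fun).max().round(5),bool(((r.x>lo)&(r.x<hi)).all())
E
python3 - <<'E'
from kin import *
print(k.round(1),np.abs(K.fun).max())
p,R0,s=now();q0=np.array(s["joints"]);print("ori err",np.degrees(R.from_matrix(fk(q0,k)[1].T@R0).magnitude()))
for off,foot in ((-110,62),(-70,62),(-70,37),(-70,34)):
    print(off,foot,ik(*mt(off,foot),q0))
# unflipped alternatives
F=np.diag([-1.,-1,1])
for off,foot in ((-110,62),(-70,36)):
    a,b=mt(off,foot);print("unfl",ik(a,b@F,q0+[0,0,0,0,0,np.pi]))
E
```

```text
[ 2.734e+02 -3.000e-01  4.199e+02  5.691e+02  6.600e+01  2.800e+02
  1.126e+02] 0.42448725170902435
ori err 3.1042942727640446e-14
-110 62 (array([-0.478, -0.292,  2.366,  0.468,  0.674, -2.473]), np.float64(0.0), True)
-70 62 (array([-0.42 , -0.172,  2.271,  0.452,  0.629, -2.416]), np.float64(0.0), True)
-70 37 (array([-0.42 , -0.117,  2.28 ,  0.494,  0.573, -2.467]), np.float64(0.0), True)
-70 34 (array([-0.42 , -0.11 ,  2.281,  0.5  ,  0.566, -2.474]), np.float64(0.0), True)
unfl (array([-0.478, -0.292,  2.366,  0.468,  0.674,  0.669]), np.float64(0.0), True)
unfl (array([-0.42 , -0.115,  2.28 ,  0.496,  0.57 ,  0.672]), np.float64(0.0), True)
```

Request:
apply_moves:
  rows:
    - [[-0.005,-0.024,0.002,-0.014,0,-0.024],[-0.009,-0.048,0.004,-0.028,-0.001,-0.048],[-0.014,-0.074,0.006,-0.044,-0.001,-0.074],[-0.019,-0.1,0.008,-0.06,-0.001,-0.1],[-0.0235,-0.118,0.01,-0.071,-0.0015,-0.121]]

```text
time: 15.05
eef_pos: [498.2, -43.1, 101.3]
tool_rot: [0.26, -0.054, 0.964, 0.016]
ft_force: [-0.0, -0.4, -2.7]
grip_width: 14.4
finger_force: 29.9
```

Run:
```python
from mug import *
plan(-110,62);plan(-70,50)
c=fromM((-110,0,0))
for n in("top","scene","wrist"): lookmug(n,c,154)
print(c)
```

```text
15.05 [498.2 -43.1 101.3] [-0.479 -0.293  2.366  0.468  0.674 -2.471] 14.351136951145564 [-0.  -0.4 -2.7]
[498.3 -42.8 100.9] [0.0001, 0.0003, 0.0005, -0.0006, 0.0004, -0.0011]
15.05 [498.2 -43.1 101.3] [-0.479 -0.293  2.366  0.468  0.674 -2.471] 14.351136951145564 [-0.  -0.4 -2.7]
[538.  -38.3  88.9] [-0.0284, 0.0002, 0.0309, -0.0006, 0.0004, -0.0011]
top n 142 20 slope deg xy [-0.8  0.9] rim z 154.8 circ [548.3 -36.6] 42.7
scene n 225 21 slope deg xy [0.1 0.9] rim z 155.2 circ [551.9 -38.4] 44.9
wrist n 1308 8 slope deg xy [-4.2 -0.2] rim z 154.5 circ [549.8 -38.4] 41.7
[548.68552889 -37.56158254   0.        ]
```

Request:
apply_moves:
  rows:
    - [[-0.005,0,0.005,0,0,0],[-0.011,0,0.012,0,0,0],[-0.018,0,0.02,0,0,0],[-0.024,0,0.026,0,0,0],[-0.028,0,0.03,0,0,-0.001]]

```text
time: 15.7
eef_pos: [538.0, -35.7, 89.4]
tool_rot: [0.26, -0.055, 0.964, 0.016]
ft_force: [0.1, -0.1, -2.0]
grip_width: 14.4
finger_force: 29.9
```

Run:
```python
from mug import *
plan(-70,38);plan(-70,34)
c=fromM((-70,0,0))
for n in("top","scene"): lookmug(n,c,143)
print(c)
```

```text
15.7 [538.  -35.7  89.4] [-0.415 -0.148  2.277  0.47   0.601 -2.434] 14.378930762099992 [ 0.1 -0.1 -2. ]
[538.  -38.3  76.9] [0.0065, -0.0026, 0.0107, 0.0011, 0.0008, 0.0009]
15.7 [538.  -35.7  89.4] [-0.415 -0.148  2.277  0.47   0.601 -2.434] 14.378930762099992 [ 0.1 -0.1 -2. ]
[538.  -38.3  72.9] [0.0085, -0.0027, 0.0141, 0.0011, 0.0008, 0.0009]
top n 95 15 slope deg xy [-2.4  0.1] rim z 141.9 circ [587.2 -29.7] 42.8
scene n 187 22 slope deg xy [-1.4  1.3] rim z 141.9 circ [590.6 -30.6] 44.7
[588.43624566 -33.10282525   0.        ]
```

Request:
apply_moves:
  rows:
    - [[0.001,-0.001,0.002,0,0,0],[0.0025,-0.002,0.004,0,0,0],[0.004,-0.0025,0.0065,0.001,0.001,0.001],[0.0055,-0.0025,0.009,0.001,0.001,0.001],[0.0065,-0.0025,0.0105,0.001,0.001,0.001]]

```text
time: 16.3
eef_pos: [537.3, -39.5, 77.2]
tool_rot: [0.26, -0.053, 0.964, 0.015]
ft_force: [-0.2, -0.2, -2.9]
grip_width: 14.6
finger_force: 29.9
```

Run:
```python
from mug import *
plan(-70,34)
c=fromM((-70,0,0))
for n in("top","scene","wrist"): lookmug(n,c,132)
```

```text
16.3 [537.3 -39.5  77.2] [-0.423 -0.122  2.281  0.492  0.576 -2.465] 14.648241667594387 [-0.2 -0.2 -2.9]
[538.  -38.3  72.9] [0.0014, 0.0011, 0.0041, -0.0011, 0.0002, -0.002]
top n 91 15 slope deg xy [-2.5  0.4] rim z 129.8 circ [587.  -33.5] 42.7
scene n 173 23 slope deg xy [-0.8 -0.2] rim z 129.5 circ [590.9 -32.8] 43.9
wrist n 956 8 slope deg xy [-4.3  0.3] rim z 129.8 circ [588.1 -34.5] 42.4
```

Request:
apply_moves:
  rows:
    - [[0.0005,0.0003,0.0012,0,0,0],[0.001,0.0005,0.0024,0,0,0],[0.0013,0.0005,0.003,0,0,0],[0.0016,0.0005,0.0036,0,0,0],[0.0016,0.0005,0.0036,0,0,0]]

```text
time: 16.95
eef_pos: [537.9, -38.9, 73.6]
tool_rot: [0.26, -0.053, 0.964, 0.015]
ft_force: [-0.2, 0.7, -3.1]
grip_width: 14.7
finger_force: 29.9
```

Request:
apply_moves:
  rows:
    - [[0.0003,0,0.0004,0,0,0],[0.0005,0,0.0009,0,0,0],[0.0008,0,0.0013,0,0,0],[0.001,0,0.0017,0,0,0],[0.001,0,0.0017,0,0,0]]

```text
time: 17.45
eef_pos: [538.4, -39.0, 72.2]
tool_rot: [0.26, -0.053, 0.964, 0.015]
ft_force: [-1.8, 0.2, 1.4]
grip_width: 14.3
finger_force: 29.9
```

Run:
```python
from mug import *
plan(-70,34)
c=fromM((-70,0,0))
for n in("top","scene","wrist"): lookmug(n,c,128)
```

```text
17.45 [538.4 -39.   72.2] [-0.421 -0.108  2.281  0.503  0.562 -2.476] 14.323553564798685 [-1.8  0.2  1.4]
[538.  -38.3  72.9] [-0.0001, 0.0007, -0.0007, -0.0016, 0.0016, -0.0016]
top n 91 15 slope deg xy [ 0.1 -0.1] rim z 126.7 circ [587.7 -32.5] 42.2
scene n 178 21 slope deg xy [ 0.5 -0. ] rim z 125.4 circ [591.9 -32.7] 44.7
wrist n 888 8 slope deg xy [-4.2 -0.1] rim z 125.0 circ [589.  -34.4] 41.9
```

Request:
apply_moves:
  rows:
    - [[0,0,0,0,0,0],[0,0,0,0,0,0],[0,0,0,0,0,0],[0,0,0,0,0,0],[0,0,0,0,0,0]]
  grip: -0.2

```text
time: 18.1
eef_pos: [538.0, -38.9, 71.7]
tool_rot: [0.26, -0.053, 0.964, 0.015]
ft_force: [-0.6, 0.1, 0.2]
grip_width: 50.9
finger_force: 0.0
```

Request:
apply_moves:
  rows:
    - [[0,0,-0.004,0,0,0],[0,0,-0.012,0,0,0],[0,0,-0.025,0,0,0],[0,0,-0.045,0,0,0],[0,0,-0.065,0,0,0]]

```text
time: 18.6
eef_pos: [504.8, -42.6, 128.7]
tool_rot: [0.26, -0.053, 0.964, 0.015]
ft_force: [0.7, 0.2, 0.3]
grip_width: 56.2
finger_force: 0.0
```

Run:
```python
from kin import *
p,R0,s=st();c=fromM((-70,0,0))
for n in("top","scene","wrist"):
    cc=lookmug(n,c,128)
    q=toM(cloud(cc)).reshape(-1,3);m=(q[:,0]<-115)&(q[:,0]>-146)&(abs(q[:,1])<30)&(q[:,2]>55)&(q[:,2]<118);b=q[m]
    if len(b): print(" handle",len(b),np.percentile(b,[5,50,95],axis=0).round(1).tolist())
    if n=="wrist":cv2.imwrite("pics/w4.png",cc["frame"][:,:,::-1])
q0=np.array(s["joints"]);F=np.diag([-1.,-1,1])
for z,x in ((216.5,-80),(174.5,-80),(270,-140)):
    Rg=Rt(6.4,45);pg=fromM((x,0,z))+19*Rg[:,2]
    print(z,x,ik(pg,Rg,[-.43,-.25,2.26,.75,.56,.5]),ik(pg,Rg@F,[-.43,-.25,2.26,.75,.56,-2.6]))
Rg=Rt(6.4,45)@F;print(rel(p,R0,fromM((-150,0,286.5)),Rg))
```

```text
18.6 [504.8 -42.6 128.7] [-0.469 -0.329  2.335  0.428  0.73  -2.413] 56.153809050383906 [0.7 0.2 0.3]
top n 93 15 slope deg xy [-0.1 -0.4] rim z 126.0 circ [587.  -32.5] 42.5
 handle 63 [[-140.2, -4.1, 56.4], [-127.5, 3.4, 102.6], [-116.7, 8.1, 111.3]]
scene n 192 22 slope deg xy [0.7 0.1] rim z 125.9 circ [591.6 -32.7] 44.7
 handle 49 [[-137.2, -3.1, 56.4], [-125.3, 4.0, 80.7], [-116.1, 8.8, 109.0]]
wrist n 2428 20 slope deg xy [-8.  -1.1] rim z 124.1 circ [588.1 -33.6] 42.4
 handle 1413 [[-139.4, -5.7, 66.4], [-134.2, 0.1, 97.1], [-118.4, 6.3, 110.5]]
216.5 -80 (array([-0.424, -0.289,  2.245,  0.701,  0.594,  0.562]), np.float64(0.0), True) (array([-0.424, -0.289,  2.245,  0.701,  0.594, -2.579]), np.float64(0.0), True)
174.5 -80 (array([-0.424, -0.214,  2.272,  0.815,  0.519,  0.429]), np.float64(0.0), True) (array([-0.424, -0.214,  2.272,  0.815,  0.519, -2.712]), np.float64(0.0), True)
270 -140 (array([-0.518, -0.562,  2.326,  0.619,  0.8  ,  0.634]), np.float64(0.0), True) (array([-0.518, -0.562,  2.326,  0.619,  0.8  , -2.507]), np.float64(0.0), True)
([-0.0877, 0.0004, -0.116, 0.0011, -0.259, -0.0016], array([522.28611278, -40.52275151, 273.06497116]))
```

View pics/w4.png

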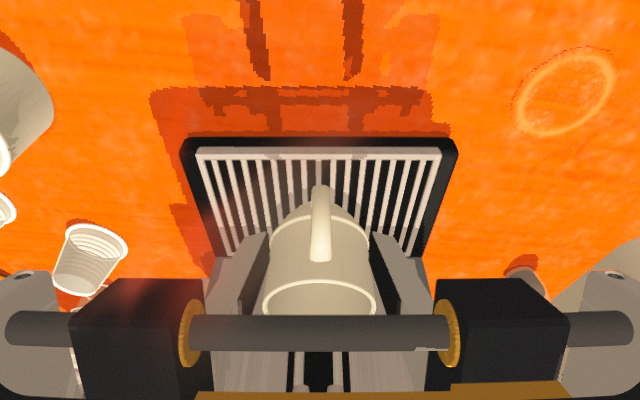

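The wrist view shows the mug standing on the grid. Its rim is at (318,298) and its handle at (320,215), pointing to the front along the bars.

```bash
cat >> kin.py <<'E'
RG=Rt(6.4,38)@np.diag([-1.,-1,1])
E
python3 - <<'E'
from kin import *
p,R0,s=st();q0=[-.43,-.25,2.26,.75,.56,-2.6]
for z in (216.5,174.5): print(ik(fromM((-80,0,z))+19*RG[:,2],RG,q0))
print(rel(p,R0,fromM((-80,0,216.5))-80*RG[:,2],RG))
E
```

```text
18.75 [506.1 -43.2 129.5] [-0.468 -0.328  2.334  0.429  0.727 -2.414] 56.745851492374506 [-0.7  0.   0.1]
(array([-0.394, -0.252,  2.174,  0.493,  0.681, -2.378]), np.float64(0.0), True)
(array([-0.394, -0.185,  2.204,  0.559,  0.598, -2.459]), np.float64(0.0), True)
([-0.0988, 0.0009, -0.0986, -0.0009, -0.1334, -0.0009], array([541.17726445, -38.40376934, 264.56865597]))
```

Request:
apply_moves:
  rows:
    - [[-0.01,0,-0.015,0,0,0],[-0.03,0,-0.04,0,-0.03,0],[-0.055,0,-0.065,0,-0.07,0],[-0.08,0.001,-0.085,0,-0.11,0],[-0.099,0.001,-0.0985,-0.001,-0.133,-0.001]]
  grip: -1

```text
time: 19.25
eef_pos: [542.0, -37.9, 264.1]
tool_rot: [0.324, -0.053, 0.944, 0.019]
ft_force: [0.1, 0.2, -0.3]
grip_width: 92.4
finger_force: 0.0
```

Request:
apply_moves:
  rows:
    - [[0,0,0,0,0,0],[0,0,0,0,0,0],[0,0,0,0,0,0],[0,0,0,0,0,0],[0,0,0,0,0,0]]

```text
time: 19.75
eef_pos: [540.8, -37.7, 261.5]
tool_rot: [0.322, -0.053, 0.945, 0.02]
ft_force: [0.1, 0.7, 0.6]
grip_width: 93.9
finger_force: 0.0
```

Run:
```python
from kin import *
p,R0,s=st()
print(rel(p,R0,fromM((-80,-1,216.5)),RG))
```

```text
19.75 [540.8 -37.7 261.5] [-0.459 -0.471  2.217  0.45   0.872 -2.341] 93.93431496831872 [0.1 0.7 0.6]
([-0.0025, -0.0019, 0.0778, 0.003, -0.0053, -0.0015], array([590.23470324, -33.90736708, 201.52779568]))
```

Request:
apply_moves:
  rows:
    - [[-0.001,-0.001,0.02,0.001,-0.002,0],[-0.002,-0.0015,0.04,0.002,-0.004,-0.001],[-0.0025,-0.002,0.06,0.003,-0.005,-0.0015],[-0.0025,-0.002,0.073,0.003,-0.005,-0.0015],[-0.0025,-0.002,0.078,0.003,-0.005,-0.0015]]

```text
time: 20.25
eef_pos: [590.5, -33.7, 200.6]
tool_rot: [0.324, -0.053, 0.944, 0.018]
ft_force: [0.4, 0.1, -0.2]
grip_width: 94.4
finger_force: 0.0
```

Request:
apply_moves:
  rows:
    - [[0,0,0,0,0,0],[0,0,0,0,0,0],[0,0,0,0,0,0],[0,0,0,0,0,0],[0,0,0,0,0,0]]
  grip: 1

```text
time: 20.75
eef_pos: [591.0, -34.3, 203.3]
tool_rot: [0.326, -0.053, 0.944, 0.018]
ft_force: [0.3, 0.6, 0.2]
grip_width: 57.5
finger_force: 0.0
```

Request:
apply_moves:
  rows:
    - [[0,0,0,0,0,0],[0,0,0,0,0,0],[0,0,0,0,0,0],[0,0,0,0,0,0],[0,0,0,0,0,0]]

```text
time: 21.25
eef_pos: [591.1, -34.7, 203.0]
tool_rot: [0.326, -0.053, 0.944, 0.017]
ft_force: [-2.5, -5.6, 1.9]
grip_width: 46.0
finger_force: 30.0
```

Run:
```python
from kin import *
p,R0,s=st();print(toM(p-19*R0[:,2]),s["finger_force"])
print((R0.T@[0,0,-.04]).round(4))
c=fromM((-70,0,0))
for n in("top","scene"):
    cc=lookmug(n,c,128); q=toM(cloud(cc)).reshape(-1,3);m=(q[:,0]>-98)&(q[:,0]<-50)&(abs(q[:,1])<20)&(q[:,2]>190)&(q[:,2]<248);print(np.percentile(q[m,2],[2,50,95]) if m.any() else 0)
```

```text
21.25 [591.1 -34.7 203. ] [-0.396 -0.251  2.171  0.494  0.682 -2.38 ] 45.98476431009492 [-2.5 -5.6  1.9]
[-79.29594289  -1.86342761 217.92205   ] 30.002228915691376
[0.0247 0.0001 0.0315]
top n 30 6 slope deg xy [3.3 2.6] rim z 124.2 circ [586.7 -31.6] 41.8
[208.63303792 236.10078534 239.87968557]
scene n 197 24 slope deg xy [0.6 0.2] rim z 125.9 circ [591.5 -33.4] 44.0
[193.46774121 200.11277198 228.44584675]
```

Request:
apply_moves:
  rows:
    - [[0.002,0,0.0025,0,0,0],[0.006,0,0.0075,0,0,0],[0.01,0,0.013,0,0,0],[0.014,0,0.018,0,0,0],[0.017,0,0.0215,0,0,0]]

```text
time: 21.85
eef_pos: [591.1, -34.7, 175.5]
tool_rot: [0.326, -0.053, 0.944, 0.017]
ft_force: [-3.2, -4.0, 3.2]
grip_width: 45.8
finger_force: 30.0
```

Request:
apply_moves:
  rows:
    - [[0.001,0,0.0015,0,0,0],[0.003,0,0.0035,0,0,0],[0.0045,0,0.006,0,0,0],[0.006,0,0.008,0,0,0],[0.007,0,0.009,0,0,0]]

```text
time: 22.35
eef_pos: [591.1, -34.7, 164.2]
tool_rot: [0.326, -0.053, 0.944, 0.017]
ft_force: [-3.2, -3.5, 2.5]
grip_width: 45.8
finger_force: 30.0
```

Run:
```python
from kin import *
p,R0,s=st();print(toM(p-19*R0[:,2]),s["finger_force"])
c=fromM((-70,0,0))
for n in("top","scene"):
    cc=lookmug(n,c,128); q=toM(cloud(cc)).reshape(-1,3);m=(q[:,0]>-96)&(q[:,0]<-50)&(abs(q[:,1])<20)&(q[:,2]>170)&(q[:,2]<248);print(np.percentile(q[m,2],[2,50,75,95]) if m.any() else 0)
```

```text
22.35 [591.1 -34.7 164.2] [-0.397 -0.191  2.2    0.554  0.604 -2.455] 45.753333158973874 [-3.2 -3.5  2.5]
[-79.27174774  -1.8916298  179.12659211] 30.00246673822403
top n 33 6 slope deg xy [1.  1.2] rim z 125.0 circ [588.2 -32.6] 42.4
[193.22326996 198.29024059 199.35263117 201.37814176]
scene n 116 15 slope deg xy [0.1 1. ] rim z 125.3 circ [589.9 -31.9] 42.8
[182.52682773 198.18401865 199.69327889 200.75000219]
```

Request:
apply_moves:
  rows:
    - [[0.0005,0,0.0007,0,0,0],[0.001,0,0.0014,0,0,0],[0.0015,0,0.002,0,0,0],[0.002,0,0.0025,0,0,0],[0.002,0,0.0025,0,0,0]]

```text
time: 22.95
eef_pos: [591.1, -34.7, 161.0]
tool_rot: [0.326, -0.053, 0.944, 0.017]
ft_force: [-3.1, -4.8, 1.2]
grip_width: 45.9
finger_force: 30.0
```

Request:
apply_moves:
  rows:
    - [[0,0,0,0,0,0],[0,0,0,0,0,0],[0,0,0,0,0,0],[0,0,0,0,0,0],[0,0,0,0,0,0]]
  grip: -1

```text
time: 23.45
eef_pos: [590.8, -34.0, 160.6]
tool_rot: [0.326, -0.053, 0.944, 0.018]
ft_force: [0.8, 0.6, 0.3]
grip_width: 82.3
finger_force: 0.0
```

Request:
apply_moves:
  rows:
    - [[0,0,0,0,0,0],[0,0,-0.005,0,0,0],[0,0,-0.015,0,0,0],[0,0,-0.03,0,0,0],[0,0,-0.05,0,0,0]]

```text
time: 23.95
eef_pos: [559.4, -37.4, 199.9]
tool_rot: [0.325, -0.053, 0.944, 0.018]
ft_force: [-0.2, -0.7, 0.1]
grip_width: 94.2
finger_force: 0.0
```

Request:
apply_moves:
  rows:
    - [[0,0,-0.02,0,0,0],[0,0,-0.04,0,0,0],[0,0,-0.06,0,0,0],[0,0,-0.08,0,0,0],[0,0,-0.09,0,0,0]]

```text
time: 24.45
eef_pos: [504.8, -44.1, 272.9]
tool_rot: [0.327, -0.053, 0.943, 0.017]
ft_force: [0.8, -0.2, -0.9]
grip_width: 93.8
finger_force: 0.0
```

Run:
```python
from kin import *
p,R0,s=st()
c=fromM((-70,0,0))
for n in("top","scene","wrist"):
    cc=lookmug(n,c,128); cv2.imwrite(f"pics/{n}9.png",cc["frame"][:,:,::-1]);q=toM(cloud(cc)).reshape(-1,3);m=(q[:,0]>-96)&(q[:,0]<-50)&(abs(q[:,1])<20)&(q[:,2]>160)&(q[:,2]<248);print(np.percentile(q[m,2],[2,50,75,95]).round(1) if m.any() else 0)
a=cv2.imread("pics/scene9.png")[130:270,200:400];cv2.imwrite("pics/c9.png",cv2.resize(a,(800,560),interpolation=3))
```

```text
24.45 [504.8 -44.1 272.9] [-0.526 -0.608  2.283  0.465  0.954 -2.381] 93.78259459597503 [ 0.8 -0.2 -0.9]
top n 106 17 slope deg xy [ 0.1 -0.6] rim z 126.1 circ [587.3 -32.7] 42.7
[178.8 194.8 196.  197.6]
scene n 137 18 slope deg xy [0.1 1.7] rim z 125.3 circ [589.8 -31.6] 44.6
[163.7 194.  196.1 198.3]
wrist n 1329 19 slope deg xy [-0.1  0. ] rim z 127.6 circ [589.  -33.6] 43.3
[161.7 193.9 196.7 197.3]
```

View pics/c9.png

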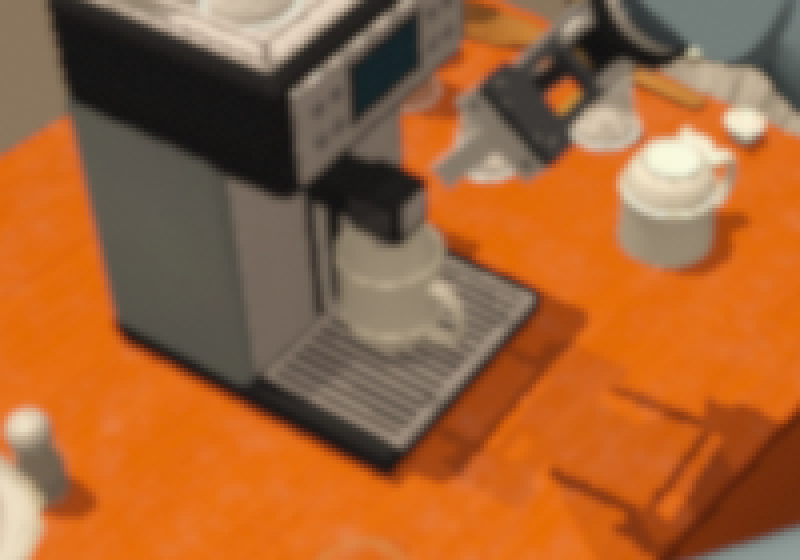

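The crop shows the mug on the grid under the outlet at (390,280), with its handle to the front. The block sits just above the rim, and the gripper is clear at (520,120).

```bash
python3 -c "
from bench import *
print(finish_job())"
```

```text
the job is handed in; nothing more can be done
None
```

I pushed the outlet up to its stop and stood the mug on the grid under the nozzles with its handle to the front. I then brought the outlet back down to about 10 mm above the rim and handed the job in at about 25 s, with the gripper clear.

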